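# Reload the glaze sampler's spring magazine

### The job

Load both D-hole test discs into the glaze sampler's spring magazine: put each on the D-shaped shaft with the straight side of its hole to the flat of the shaft, and press it down against the spring until it has gone under the two brass catches and they have snapped back over it. At the end both discs must be held flat, one on the other, under the closed catches; leave the plain round ring and all the other things on the table where they are.

Things in the scene. Friction and masses are not known exactly. Their poses are not given: they have to be found in the camera images.
- disc_a_mid (a point): (All sizes in mm.) Unglazed pinkish-white ceramic disc, 12 thick, 56 across, lying flat on the board, about 55 g, both faces alike. Two parallel flats on its rim (48 apart, on its +x and -x sides). D-shaped hole through the middle: 20 in diameter with one straight side, 6.4 from the centre, towards the disc's +x. Point: the disc's centre, half-way up; x towards the straight side of the hole, z up.
- disc_b_mid (a point): The second disc, the same as disc_a in every way; either may go first.
- magazine: Blue-green block fixed to the table, 110 (x) by 120 (y) by 40 high, with an upright steel shaft, spring follower and two catches. Origin at its underside's centre, below the shaft; x towards the flat of the shaft, z up. Nothing but the shaft stands over its +x and -x sides.
- shaft_top (a point): Top of the shaft, on its axis, 98 above the table; axes as the magazine's. The shaft is 16 in diameter with one flat, 4.8 from its axis, on its +x side, and tapers over its top 6. A disc fits with about 1.6 clearance all round and may be up to about 15 degrees off in rotation.
- loaded_top (a point): Point on the shaft's axis level with the catches' flat undersides, 70 above the table: the upper face of the top loaded disc comes up to here. An unpressed disc on the shaft rests on the catches' slopes, its upper face about 22 above this point; push that face 2 to 4 below this point with 8 to 15 N, pressing on both sides of the shaft along the magazine's x.
- follower (a joint): How far the spring follower (a steel plate round the shaft, 48 in diameter, its upper face level with loaded_top when up) is pushed down, m: 0 empty, 0.012 with one disc loaded, 0.024 with two, hard stop at 0.030. Its spring gives 2 N when up and 0.12 N more for each mm.
- catch_a (a joint): Brass spring catch on the +y side of the shaft, 20 wide (x), its nose 24 from the shaft's axis, its top 16 above loaded_top, sloping on top and flat underneath; a post behind it reaches 57 from the axis and 84 above the table. Value: how far it is pushed outwards, m; 0 closed, about 0.004 while a disc passes, at most 0.008. It closes by its own spring (1 N).
- catch_b (a joint): The same catch on the -y side of the shaft.
- board: Wooden board fixed to the table, 220 (x) by 370 (y), 12 thick, on which the discs lie; origin at the centre of its underside.
- plain_ring: Bystander on the board: a ring of the same ceramic, 42 across, 12 thick, with a round hole and no flats. Origin at its underside's centre. Not to be moved.
- dish: Bystander on the board: a small ceramic bowl 48 across and 22 high. Origin at its underside's centre.
- jar: Bystander: closed white jar, 64 across, 75 high. Origin at its underside's centre.
- cup: Bystander: white cup, 72 across, 85 high. Origin at its underside's centre.
- brush: Bystander: brush lying on the table beyond the magazine.
- spatula: Bystander: spatula lying on the table near the robot.
- vase: Bystander: round plaster vase 116 across, 115 high. Origin at its underside's centre.
There are look-alikes about, which are no part of the job. Leave any purple look-alike of the part that bears disc_a_mid alone. Leave any red look-alike of the magazine alone.

How it is judged:
On the way:
1. one disc has been pressed down under the catches (value of joint follower above 0.009 m and ((horizontal distance between disc_a_mid and loaded_top below 0.004 m and z of disc_a_mid in the frame of loaded_top between -0.0215 and -0.0035 m) or (horizontal distance between disc_b_mid and loaded_top below 0.004 m and z of disc_b_mid in the frame of loaded_top between -0.0215 and -0.0035 m))).
At the end, for the whole second after the job is handed in: Both discs are on the shaft (centres within 4 mm of its axis), flat (tilt under 0.1 rad), at rest and below the catches (the centre of each 3.5 to 21.5 mm below loaded_top), the follower is down by more than 21.5 mm, and both catches are closed (within 1.5 mm) (horizontal distance between each of disc_a_mid, disc_b_mid and loaded_top below 0.004 m and z of disc_a_mid in the frame of loaded_top between -0.0215 and -0.0035 m and angle between each of disc_a_mid, disc_b_mid's own z axis and vertical below 0.1 rad and z of disc_b_mid in the frame of loaded_top between -0.0215 and -0.0035 m and value of joint each of catch_a, catch_b below 0.0015 m and value of joint follower above 0.0215 m and linear speed of each of disc_a, disc_b below 0.02 m/s); the robot touches nothing.
It fails at once if the plain ring, dish, jar, cup, brush, spatula or vase was moved by more than 30 mm (distance of any of plain_ring, dish, jar, cup, brush, spatula, vase from where it was at the start of the episode above 0.03 m).
It also fails if it takes over 67 s, if anything falls off the work surface, if the arm or the gripper's body presses on something with over 40 N, if the wrist force passes 120 N, or if a joint passes its speed limit or range.

### The arm

A 7-joint arm with a two-finger parallel gripper is mounted at the origin on the work surface. World frame = base frame: x ahead of the robot, y to its left, z up, the work surface at z = 0. Lengths are in m, angles in rad, forces in N, time in s.
With the tool pointing down it reaches from about 0.35 to 0.9 m from the base axis. Payload 19.9 kg.
Tool frame: the origin (TCP) lies between the finger pads; the fingertips stand 19 mm ahead of it and the grasp point (between the pads) is the TCP; z points along the fingers, y is the direction in which the jaws open and shut (so a half turn about z gives the same grasp; the last joint's range is limited). The gripper opens to 94 mm and grips with 3 to 60 N. Pads are 16 mm wide; open, the fingers measure 119 mm over their backs; the gripper's body (75 mm by 177 mm) begins 78 mm behind the grasp point.
Start: joints at [-1.222, 0.417, -0.01, 1.614, 0.005, 1.111, -0.053], TCP at [0.238, 0.578, 0.224] pointing down, gripper open.
Joint ranges: [-2.81, 2.81], [-0.39, 2.02], [-1.27, 1.25], [0.06, 2.57], [-1.19, 4.33], [0.19, 2], [-2.82, 2.82]. Speed limits (rad/s): [1.89, 1.89, 2.39, 2.39, 3.01, 3.01, 3.01].

### API

Orientations are given as a 3x3 rotation matrix whose columns are the frame's x, y, z axes.
In Python, from rig import robot gives the robot as it stands. Calls block until the motion is done:
- robot.move_ptp(position, orientation): joint-space move of the TCP to a pose.
- robot.move_linear(position, velocity=0.15, frame=None, threshold=None): straight line of the TCP; frame=None keeps the orientation; velocity is the mean speed in m/s. With threshold (N) it stops when the force on the tool has changed by that much, and returns True; else False.
- robot.goto_joints(angles): joint-space move.
- robot.gripper_to(opening): finger opening in m; the grip force is fixed at half the most; returns when the fingers have stopped.
- robot.pause(seconds).
- robot.ik(position, orientation): joint angles nearest the present ones, or None.
- robot.get_state(): the state.
- robot.grab_frame(name): name is "scene" or "top" or "wrist"; returns the picture (480x640x3 uint8, red, green, blue); there is no depth.
- robot.camera_info(name): a dict with "fx", "fy", "cx", "cy" (pixels), "rvec" (rotation vector, rad) and "tvec" (3), from world to camera coordinates, as OpenCV has them. Camera axes: x right, y down, z forward; pixel columns grow to the right and rows downward; lengths in m; the calibration is good to about 2 mm. The wrist camera is an equidistant fisheye: a pixel r from the principal point sees the ray r / f radians off the axis. A picture is of the moment at which its call begins: read the wrist's pose just before it. camera_info takes no time and is no camera call; for the wrist camera it gives the pose at the moment of the call.
A pose or a line that the arm cannot do raises robot.PlanningError and nothing moves.
- robot.sign_off(): hands the job in, once; it reports no verdict.
The state is a dict: "time": time; "qpos": joint angles; "joint_vel": joint speeds; "effort": joint torques, N m; "ee_pos": TCP position; "tool_rot": TCP orientation; "force": force on the tool from outside, world axes, zero at the start; "moment": the same for the moment, N m; "opening": finger opening in m.
Only numpy, scipy, OpenCV 4.12 (cv2) and the standard library are available. Lean on these libraries where they do the work, as an engineer would, in place of code of your own. Each camera call takes 0.05 s, during which the arm holds its last target.

## Working session

There is one attempt and no reset: what is moved stays moved. The work goes in short steps, each a Python script; the robot and the scene stay as the last script left them, time stands still between calls to the robot, and variables do not carry over. Pictures are saved under pics/ and viewed, and the job is handed in when it is done.

```bash
ls; mkdir -p pics; python3 - <<'E'
from rig import robot
import cv2
for n in ("scene","top","wrist"):
    im=robot.grab_frame(n); cv2.imwrite(f"pics/{n}0.png",im[:,:,::-1]); print(n,robot.camera_info(n))
s=robot.get_state(); print(s)
E
```

```text
pics
scene {'fx': 525.4017227613747, 'fy': 525.4017227613747, 'cx': 311.2775687674481, 'cy': 248.06966697014172, 'rvec': array([ 2.06481674,  1.05493283, -0.47215103]), 'tvec': array([-0.38497842, -0.16591783,  1.34314505])}
top {'fx': 583.3238850819957, 'fy': 583.3238850819957, 'cx': 316.9525444344852, 'cy': 240.3150745333745, 'rvec': array([ 2.09400184, -2.13203162,  0.19077736]), 'tvec': array([0.11684141, 0.51662401, 1.07801869])}
wrist {'fx': 371.64829954431775, 'fy': 371.64829954431775, 'cx': 316.8519114770086, 'cy': 241.46328089592777, 'rvec': array([-2.3998689 , -1.60612296, -0.23648728]), 'tvec': array([-0.62415529, -0.02938317,  0.39250652])}
{'time': 0.15, 'qpos': array([-1.22147738,  0.41780516, -0.01030399,  1.61398755,  0.00467204,
        1.11069607, -0.0529969 ]), 'joint_vel': array([ 0.0001595 , -0.00068286,  0.00017045, -0.00139445, -0.00090702,
       -0.00042441, -0.00088115]), 'effort': array([ 2.24443509e-03, -8.51526117e+01,  6.38947450e-01, -4.26132345e+01,
       -4.90016607e-02,  1.71746488e-02,  1.34038773e-04]), 'ee_pos': array([0.23799465, 0.57764524, 0.22400908]), 'tool_rot': array([[-9.24597039e-01,  3.80946497e-01, -2.85711074e-04],
       [ 3.80946601e-01,  9.24596673e-01, -8.23978229e-04],
       [-4.97241115e-05, -8.70688493e-04, -9.99999620e-01]]), 'force': array([-0.44766547,  0.34994315, -0.58104866]), 'moment': array([-0.00567529,  0.00751149, -0.04420324]), 'opening': 0.09406031990671543}
```

View pics/scene0.png

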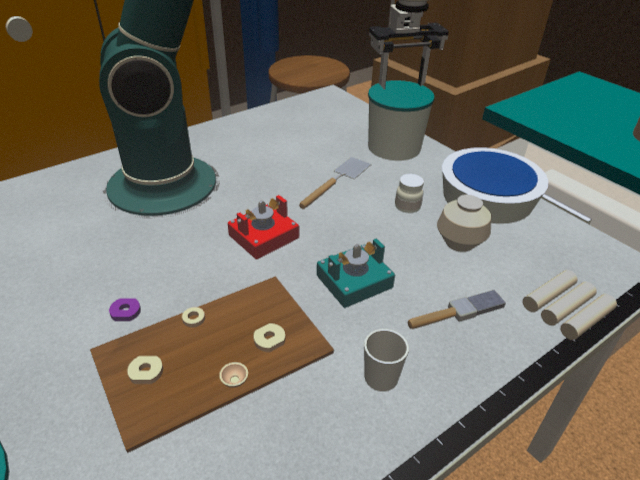

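View pics/top0.png

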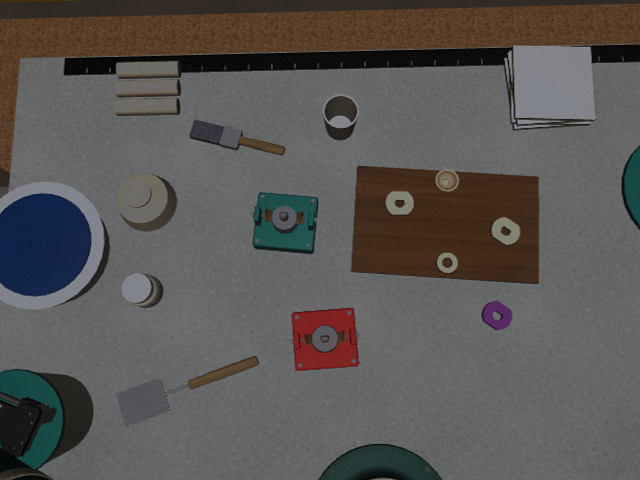

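View pics/wrist0.png

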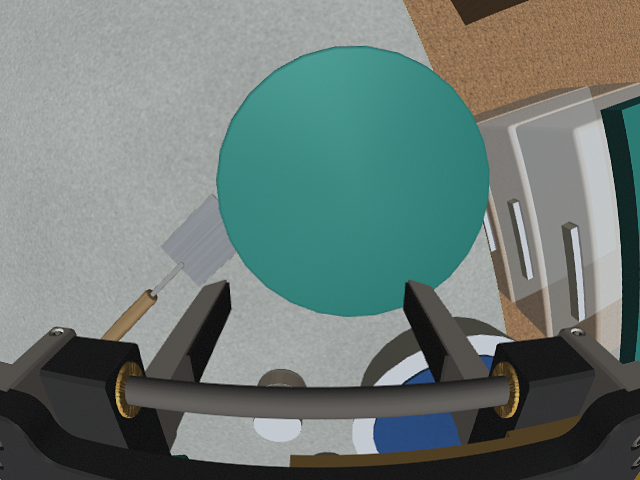

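The scene and top views agree. In the top picture the candidates are:
- **Discs:** octagon-like discs with holes at (400,203) and (506,231). These two are chosen.
- **Plain ring:** (447,262), round with no flats.
- **Dish:** (447,180).
- **Purple look-alike:** (497,316).
- **Magazine:** teal at (285,222) is chosen. The red one at (325,339) is the look-alike.

Next I'll make the close crops.

```bash
python3 - <<'E'
import cv2,numpy as np
im=cv2.imread("pics/top0.png")
a=cv2.resize(im[183:223,380:420],None,fx=8,fy=8,interpolation=cv2.INTER_CUBIC)
b=cv2.resize(im[211:251,486:526],None,fx=8,fy=8,interpolation=cv2.INTER_CUBIC)
m=cv2.resize(im[182:262,245:325],(480,480),interpolation=cv2.INTER_CUBIC)
o=np.zeros((480,800,3),np.uint8); o[:,:480]=m
o[:240,480:720]=cv2.resize(a,(240,240));o[240:,480:720]=cv2.resize(b,(240,240))
cv2.imwrite("pics/crop0.png",o)
E
```

```text
(no output)
```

View pics/crop0.png

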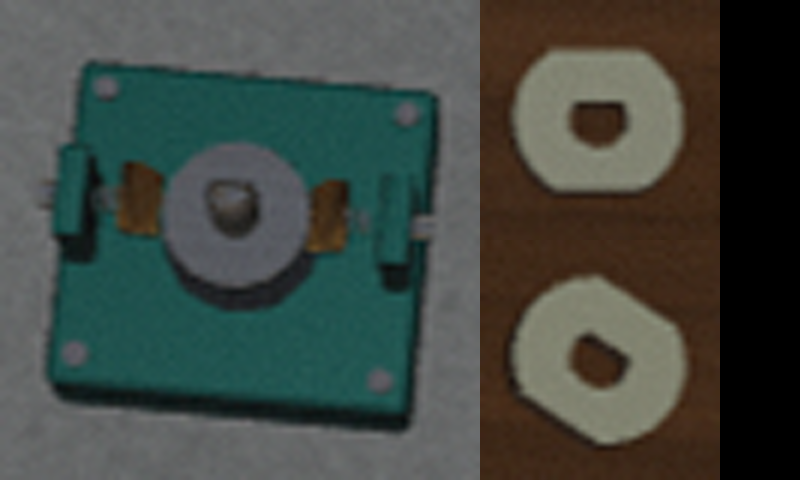

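```bash
cat > h.py <<'E'
import numpy as np,cv2
def rays(info,px,fish=False):
    px=np.asarray(px,float).reshape(-1,2)
    x=(px[:,0]-info['cx'])/info['fx'];y=(px[:,1]-info['cy'])/info['fy']
    if fish:
        r=np.hypot(x,y)+1e-12
        d=np.c_[x/r*np.sin(r),y/r*np.sin(r),np.cos(r)]
    else: d=np.c_[x,y,np.ones(len(x))]
    R=cv2.Rodrigues(np.asarray(info['rvec']))[0]; t=np.asarray(info['tvec']).ravel()
    return -R.T@t, d@R
def plane(info,px,z,fish=False):
    c,d=rays(info,px,fish); s=(z-c[2])/d[:,2]
    return c[:2]+s[:,None]*d[:,:2]
def proj(info,P,fish=False):
    P=np.asarray(P,float).reshape(-1,3);R=cv2.Rodrigues(np.asarray(info['rvec']))[0]
    p=P@R.T+np.asarray(info['tvec']).ravel()
    if fish:
        r=np.hypot(p[:,0],p[:,1]);th=np.arctan2(r,p[:,2]);k=th/r
    else:k=1/p[:,2]
    return np.c_[info['cx']+info['fx']*k*p[:,0],info['cy']+info['fy']*k*p[:,1]]
def disc(W,H):
    """W outer contour (world xy), H hole contour -> centre, yaw of hole's straight side"""
    W=cv2.convexHull(W.astype(np.float32))[:,0].astype(float)
    a=np.radians(np.arange(0,180,.5));u=np.c_[np.cos(a),np.sin(a)]
    p=W@u.T;w=p.max(0)-p.min(0)
    i=w.argmin();n=u[i];t=np.array([-n[1],n[0]])
    mid=lambda v:((W@v).max()+(W@v).min())/2
    c=n*mid(n)+t*mid(t)
    m=cv2.moments(H.astype(np.float32));hc=np.array([m['m10'],m['m01']])/m['m00']
    if (hc-c)@n>0:n=-n   # hole centroid lies away from straight side
    return c,np.arctan2(n[1],n[0]),w.min(),w.max(),(hc-c)@n
def down(yaw_y):
    """tool down, tool y along world heading yaw_y"""
    y=np.array([np.cos(yaw_y),np.sin(yaw_y),0]);z=np.array([0,0,-1.]);x=np.cross(y,z)
    return np.c_[x,y,z]
E
python3 - <<'E'
from h import *
from rig import robot
ti=robot.camera_info("top")
im=cv2.imread("pics/top0.png");hsv=cv2.cvtColor(im,cv2.COLOR_BGR2HSV)
m=((hsv[...,2]>115)&(hsv[...,1]<90)).astype(np.uint8)*255
bd=np.zeros_like(m);bd[172:270,362:532]=255;m&=bd
cs,hi=cv2.findContours(m,cv2.RETR_CCOMP,cv2.CHAIN_APPROX_NONE)
for i,c in enumerate(cs):
    if hi[0][i][3]==-1 and cv2.contourArea(c)>150:
        print(cv2.minAreaRect(c)[0], end=' ')
        j=hi[0][i][2]
        if j>=0: print([np.round(v,4) for v in disc(plane(ti,c[:,0],.024),plane(ti,cs[j][:,0],.024))])
        else: print()
for name,h0,h1 in(("teal",75,100),("red",-1,5)):
    m=((hsv[...,0]>=h0)&(hsv[...,0]<=h1)&(hsv[...,1]>150)&(hsv[...,2]>50)).astype(np.uint8)*255
    bd[:]=0;bd[170:390,230:380]=255;m&=bd
    c=max(cv2.findContours(m,0,1)[0],key=cv2.contourArea)
    print(name,cv2.minAreaRect(plane(ti,c[:,0],.04).astype(np.float32)))
print("shaft top",plane(ti,[[284,216]],.098))
s=robot.get_state();wi=robot.camera_info("wrist")
R=cv2.Rodrigues(wi['rvec'])[0];c=-R.T@wi['tvec']
print("cam in tool",s['tool_rot'].T@(c-s['ee_pos']),"axis",s['tool_rot'].T@R[2])
E
```

```text
(447.0, 261.0) [array([ 0.4777, -0.1466]), np.float64(-0.0175), np.float64(0.0318), np.float64(0.0386), np.float64(-0.0024)]
(505.5, 230.49996948242188) [array([ 0.5366, -0.2657]), np.float64(-0.637), np.float64(0.0464), np.float64(0.0547), np.float64(-0.0011)]
(399.0, 202.5) [array([ 0.5981, -0.0579]), np.float64(-0.0175), np.float64(0.0435), np.float64(0.0538), np.float64(-0.0011)]
teal ((0.5611229538917542, 0.17196252942085266), (0.12037762254476547, 0.10731258243322372), 83.70775604248047)
red ((0.3311692774295807, 0.096495121717453), (0.10835588723421097, 0.11822818964719772), 3.604459285736084)
shaft top [[0.55699974 0.16782795]]
cam in tool [ 0.08513579 -0.0003781  -0.15969762] axis [-2.89356015e-01 -9.84390357e-05  9.57221545e-01]
```

```bash
python3 - <<'E'
from h import *
from rig import robot
for nm,p,yw in(("mag",(.557,.169,.23),-6.3),("A",(.598,-.058,.15),-1),("B",(.5366,-.2657,.15),-36.5)):
    for k in(0,180):
        q=robot.ik(np.array(p),down(np.radians(yw+k))); print(nm,k,None if q is None else np.round(q,2))
yw=np.radians(-6.3+180) 
q=robot.ik(np.array((.557,.169,.23)),down(yw))
q0=robot.ik(np.array((.557,.169,.23)),down(yw-np.pi))
use=yw-np.pi if (q is None or (q0 is not None and abs(q0[6])<abs(q[6]))) else yw
robot.move_ptp(np.array((.557,.169,.23)),down(use))
wi=robot.camera_info("wrist");im=robot.grab_frame("wrist");cv2.imwrite("pics/mag1.png",im[:,:,::-1])
import pickle;pickle.dump(wi,open("mag1.pkl","wb"))
s=robot.get_state();print(use,s['time'],s['qpos'],s['ee_pos'],s['force'])
E
```

```text
mag 0 [-0.73  0.36  0.49  1.73 -0.19  1.09 -0.29]
mag 180 [-0.32  0.34 -0.03  1.72  0.01  1.09  2.67]
A 0 [-0.44  0.53  0.65  1.76 -0.38  0.98  0.34]
A 180 [-0.7   0.72  1.08  1.77 -0.71  1.1  -2.53]
B 0 [-0.29  0.66  0.99  1.77 -0.62  1.06  0.29]
B 180 [ 1.17  0.71 -1.09  1.72  0.69  1.14  2.38]
-0.10995574287564303 2.075 [-0.73462359  0.3643176   0.48946387  1.73151668 -0.19012029  1.09309393
 -0.29205354] [0.55665335 0.17032132 0.22986153] [0.58012543 0.2406284  0.42005681]
```

View pics/mag1.png

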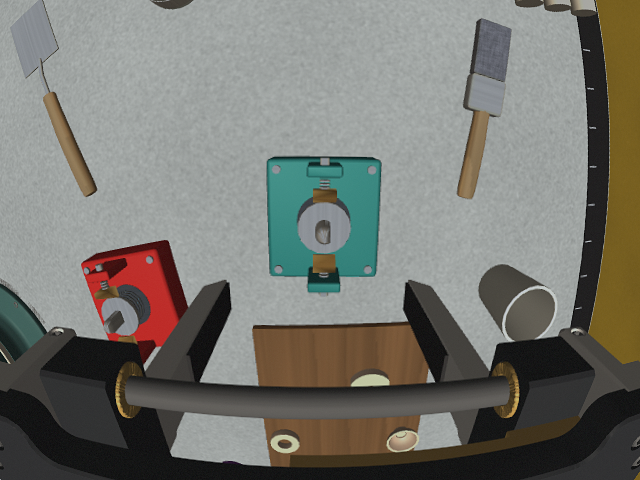

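```bash
python3 - <<'E'
from h import *
im=cv2.imread("pics/mag1.png")
cv2.imwrite("pics/mag1z.png",cv2.convertScaleAbs(cv2.resize(im[190:265,287:362],(600,600),interpolation=cv2.INTER_CUBIC),alpha=1.5))
from rig import robot
robot.pause(.2);s=robot.get_state();print(s['ee_pos'],s['joint_vel'].max())
E
```

```text
[0.55686474 0.16951474 0.22996974] 0.00323308104157521
```

View pics/mag1z.png

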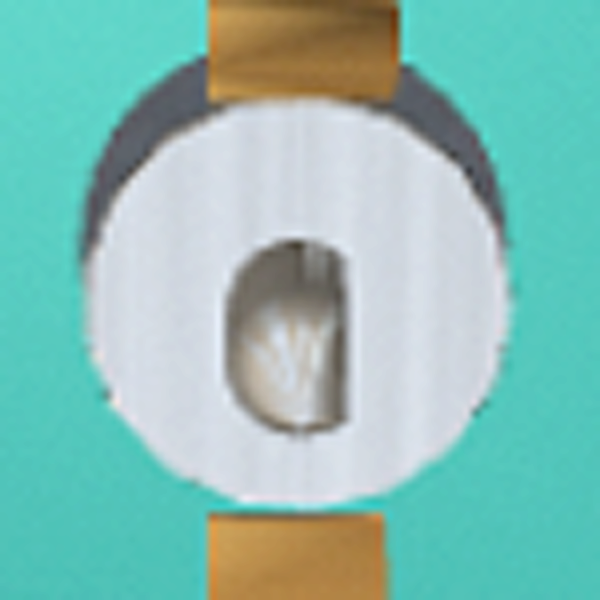

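```bash
python3 - <<'E'
from h import *
import pickle
wi=pickle.load(open("mag1.pkl","rb"))
im=cv2.imread("pics/mag1.png");hsv=cv2.cvtColor(im,cv2.COLOR_BGR2HSV)
g=((hsv[...,1]<40)&(hsv[...,2]>120)).astype(np.uint8)*255
bd=np.zeros_like(g);bd[195:260,292:358]=255
c=max(cv2.findContours(g&bd,0,cv2.CHAIN_APPROX_NONE)[0],key=cv2.contourArea)[:,0]
W=plane(wi,c,.07,True)
from scipy.optimize import least_squares
f=least_squares(lambda p:np.hypot(*(W-p[:2]).T)-p[2],[*W.mean(0),.024],loss='soft_l1',f_scale=.0005)
print("follower",f.x,np.abs(f.fun).mean())
print("hull circ",cv2.minEnclosingCircle(W.astype(np.float32)))
s=[]
bd[:]=0;bd[157:277,268:382]=255
n,l,st,ce=cv2.connectedComponentsWithStats(((hsv[...,1]<90)&(hsv[...,2]>100)).astype(np.uint8)*255&bd)
for i in range(1,n):
    if 15<st[i,4]<150: s.append(ce[i]);print(ce[i],st[i,4],plane(wi,[ce[i]],.041,True))
tm=((hsv[...,0]>=75)&(hsv[...,0]<=100)&(hsv[...,1]>100)).astype(np.uint8)*255&cv2.dilate(bd,np.ones((9,9)))
c=max(cv2.findContours(tm,0,1)[0],key=cv2.contourArea)[:,0]
print(cv2.minAreaRect(plane(wi,c,.04,True).astype(np.float32)))
E
```

```text
follower [0.56220031 0.17050999 0.02284912] 0.00024004314559545307
hull circ ((0.5622405409812927, 0.17053161561489105), 0.02355252578854561)
[378.59259259 158.74074074] 27 [[0.62032291 0.22444354]]
[324.28571429 160.98412698] 63 [[0.56917003 0.22713889]]
[275.765625 169.046875] 64 [[0.5230689  0.22473132]]
[371.5   169.625] 64 [[0.61269309 0.21469703]]
[323.6 180.5] 20 [[0.56659662 0.20880027]]
[324.3125 184.3125] 16 [[0.56688557 0.20510728]]
[326.75 187.75] 24 [[0.56883601 0.2015897 ]]
[270.59322034 267.28813559] 59 [[0.50454335 0.12783587]]
[277.76923077 269.25      ] 52 [[0.51149638 0.12499597]]
[367.35849057 269.45283019] 53 [[0.60140414 0.11498681]]
((0.5620784759521484, 0.16984960436820984), (0.12436499446630478, 0.10766490548849106), 83.36499786376953)
```

Wrist view: the D-shaft's flat faces image right at about (330,230), which is world +x. The follower and the screws agree on the axis at (0.5622, 0.1702), with x heading -6.5°. Next is a close view of disc A.

```bash
cat >> h.py <<'E'
def wdisc(robot,name,z=.024):
    wi=robot.camera_info("wrist");im=robot.grab_frame("wrist")[:,:,::-1].copy();cv2.imwrite(f"pics/{name}.png",im)
    hsv=cv2.cvtColor(im,cv2.COLOR_BGR2HSV)
    m=((hsv[...,2]>150)&(hsv[...,1]<90)).astype(np.uint8)*255
    bd=np.zeros_like(m);bd[150:330,230:405]=255;m&=bd
    cs,hi=cv2.findContours(m,cv2.RETR_CCOMP,cv2.CHAIN_APPROX_NONE)
    i=max((i for i in range(len(cs)) if hi[0][i][3]==-1 and hi[0][i][2]>=0),key=lambda i:cv2.contourArea(cs[i]))
    j=hi[0][i][2];b=cv2.boundingRect(cs[i]);print("box",b)
    x,y,w,h=b;cv2.imwrite(f"pics/{name}z.png",cv2.resize(im[y-15:y+h+15,x-15:x+w+15],(500,500),interpolation=cv2.INTER_CUBIC))
    return disc(plane(wi,cs[i][:,0],z,True),plane(wi,cs[j][:,0],z,True))
E
python3 - <<'E'
from h import *
from rig import robot
robot.move_ptp(np.array((.598,-.058,.15)),down(np.radians(-1.)));robot.pause(.15)
print(wdisc(robot,"A1"));s=robot.get_state();print(s['time'],s['ee_pos'])
E
```

```text
box (288, 208, 61, 67)
(array([ 0.59879614, -0.05836605]), np.float64(-0.034906585039886764), np.float64(0.04832352197809353), np.float64(0.05644544009299057), np.float64(-0.0011221684263188188))
3.4417 [ 0.59833363 -0.05647814  0.15039577]
```

View pics/A1z.png

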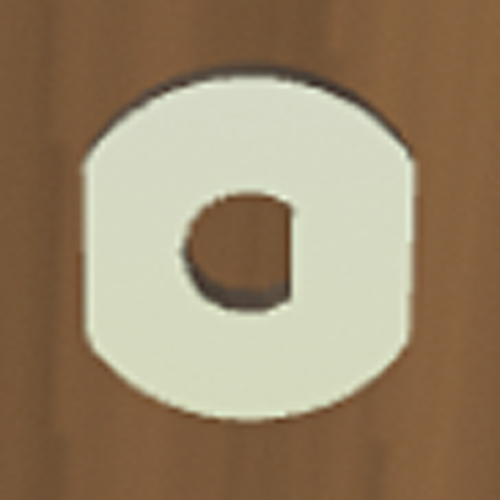

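View pics/A1.png

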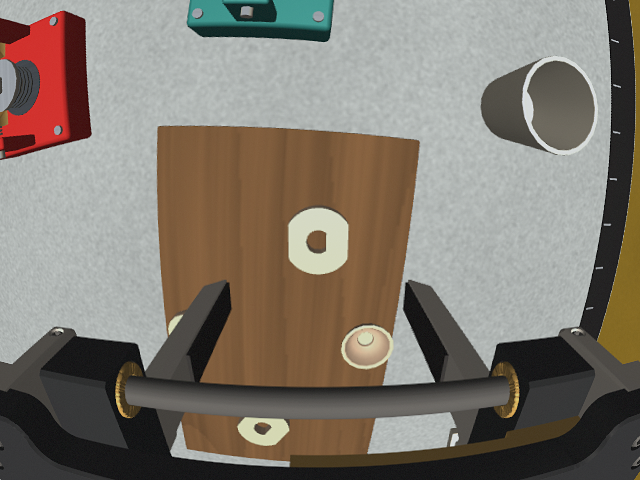

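The crop shows a D-hole with its straight side to the right (+x) and rim flats left and right, with measured size 48.3 x 56.4 mm. It is a true disc, so I'll grasp it.

```bash
python3 - <<'E'
from h import *
from rig import robot
o=down(np.radians(-2.));c=np.array([.5988,-.0584])
robot.move_linear(np.array([*c,.06]),velocity=.2,frame=o)
robot.pause(.2);print(robot.get_state()['ee_pos'])
r=robot.move_linear(np.array([*c,.0335]),velocity=.1,threshold=8);print(r)
robot.pause(.1);s=robot.get_state();print(s['ee_pos'],s['force'])
robot.gripper_to(.04);s=robot.get_state();print(s['opening'],s['ee_pos'],s['force'])
robot.move_linear(np.array([*c,.16]),velocity=.25)
robot.pause(.2);im=robot.grab_frame("wrist");cv2.imwrite("pics/A2.png",im[:,:,::-1]);s=robot.get_state();print(s['time'],s['opening'],s['ee_pos'],s['force'])
E
```

```text
[ 0.59952186 -0.05838042  0.06131216]
True
[ 0.59839529 -0.05808464  0.03132756] [-1.99949305  0.48378141  9.38712762]
0.047904040378105195 [ 0.59868231 -0.05816651  0.03134597] [0.61340533 0.26261996 6.2496846 ]
6.3917 0.0477466515947766 [ 0.59833554 -0.05846065  0.15898976] [-0.18946668  0.19563356 -0.77135189]
```

View pics/A2.png

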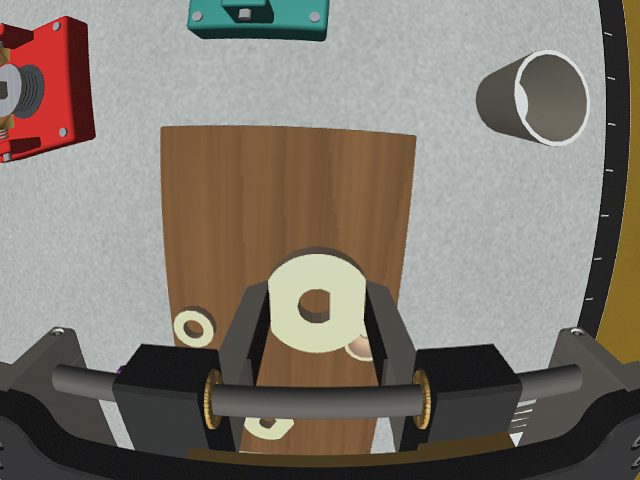

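```bash
python3 - <<'E'
from h import *
from rig import robot
s=robot.get_state();wi=robot.camera_info("wrist");im=cv2.imread("pics/A2.png");hsv=cv2.cvtColor(im,cv2.COLOR_BGR2HSV)
m=((hsv[...,2]>185)&(hsv[...,1]<70)).astype(np.uint8)*255
bd=np.zeros_like(m);bd[240:356,262:374]=255;m&=bd
cs,hi=cv2.findContours(m,cv2.RETR_CCOMP,cv2.CHAIN_APPROX_NONE)
i=max((i for i in range(len(cs)) if hi[0][i][3]==-1),key=lambda i:cv2.contourArea(cs[i]));j=hi[0][i][2]
z=s['ee_pos'][2]-.0073
d=disc(plane(wi,cs[i][:,0],z,True),plane(wi,cs[j][:,0],z,True));print(d)
e=np.r_[d[0]-s['ee_pos'][:2],0];print("disc-ee in tool",s['tool_rot'].T@e, cv2.boundingRect(cs[i]))
E
```

```text
(array([ 0.59775485, -0.06030677]), np.float64(-3.07177948351002), np.float64(0.04972287858917812), np.float64(0.0643753556970551), np.float64(-0.02235028441711154))
disc-ee in tool [-1.86514575e-03 -5.16323739e-04  1.92024014e-06] (268, 254, 101, 102)
```

```bash
cat >> h.py <<'E'
S=np.array([.5625,.1702]);YM=np.radians(-6.5)
def insert(robot):
    robot.move_ptp(np.array([*S,.150]),down(YM));robot.pause(.35)
    print("above",robot.get_state()['ee_pos'],robot.get_state()['tool_rot'][:2,1])
    r=robot.move_linear(np.array([*S,.100]),velocity=.06,threshold=5)
    robot.pause(.15);s=robot.get_state();print(r,s['time'],s['ee_pos'],s['force'],s['moment'])
    for n in("wrist","scene"):cv2.imwrite(f"pics/ins_{n}_{s['time']:.1f}.png",robot.grab_frame(n)[:,:,::-1])
    print(s['time'])
E
python3 - <<'E'
from h import *
from rig import robot
insert(robot)
E
ls pics
```

```text
above [0.56273752 0.16948417 0.1500488 ] [ 0.99345836 -0.11419487]
False 8.8 [0.56263403 0.17023778 0.1003065 ] [-0.49264906 -1.1147108   0.48036742] [-0.14097273  0.11982415 -0.0422321 ]
8.8
A1.png
A1z.png
A2.png
crop0.png
ins_scene_8.8.png
ins_wrist_8.8.png
mag1.png
mag1z.png
scene0.png
top0.png
wrist0.png
```

```bash
python3 - <<'E'
from h import *
a=cv2.imread("pics/ins_wrist_8.8.png")[180:400,210:430];b=cv2.imread("pics/ins_scene_8.8.png")[190:310,290:410]
cv2.imwrite("pics/i1.png",np.hstack([cv2.resize(a,(400,400)),cv2.resize(b,(400,400),interpolation=cv2.INTER_CUBIC)]))
E
```

```text
(no output)
```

View pics/i1.png

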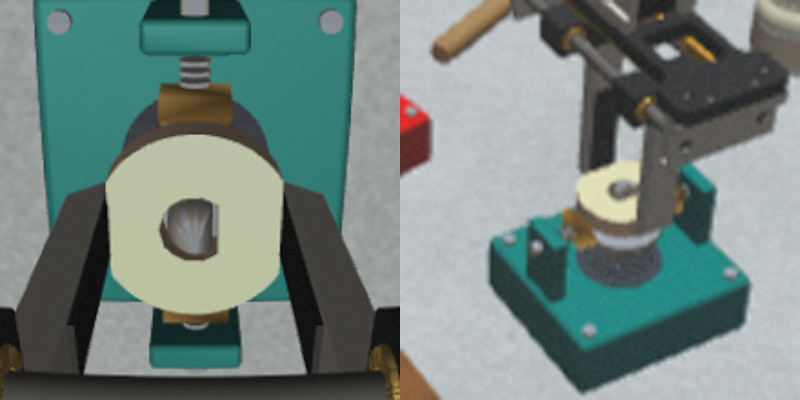

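The disc is on the shaft, straight side to the flat, with the shaft in the hole at (190,228) of the crop. Next: release and press.

```bash
cat >> h.py <<'E'
def press(robot):
    robot.gripper_to(.068)
    robot.move_linear(np.array([*S,.122]),velocity=.15)
    robot.gripper_to(.023);print("open",robot.get_state()['opening'])
    r=robot.move_linear(np.array([*S,.113]),velocity=.08,threshold=25)
    for z in (.105,.098,.092,.0885,.0862):
        r=robot.move_linear(np.array([*S,z]),velocity=.03,threshold=20)
        s=robot.get_state();print(z,r,s['ee_pos'].round(4),s['force'].round(1))
        if r:break
    robot.pause(.3);s=robot.get_state();print("pressed",s['ee_pos'],s['force'],s['time'])
E
python3 - <<'E'
from h import *
from rig import robot
press(robot)
cv2.imwrite("pics/p1.png",robot.grab_frame("scene")[190:310,290:410,::-1])
E
```

```text
open 0.02261340059126188
0.105 False [0.5623 0.1702 0.1048] [-0.4 -0.5 -0.1]
0.098 False [0.5623 0.1702 0.0977] [-0.1 -0.8 -0.1]
0.092 False [0.5625 0.1702 0.0918] [-0.4 -1.   0.4]
0.0885 False [0.5625 0.1702 0.0884] [0.4 0.  1.6]
0.0862 False [0.5625 0.1702 0.0861] [0.5 0.1 2.6]
pressed [0.56253646 0.17022495 0.08625412] [0.58052514 1.17962689 2.78039688] 12.8
```

```bash
python3 - <<'E'
from h import *
from rig import robot
w=robot.grab_frame("wrist")[180:400,210:430,::-1]
b=cv2.imread("pics/p1.png")
cv2.imwrite("pics/p1b.png",np.hstack([cv2.resize(w,(400,400)),cv2.resize(b,(400,400),interpolation=cv2.INTER_CUBIC)]))
E
```

```text
(no output)
```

View pics/p1b.png

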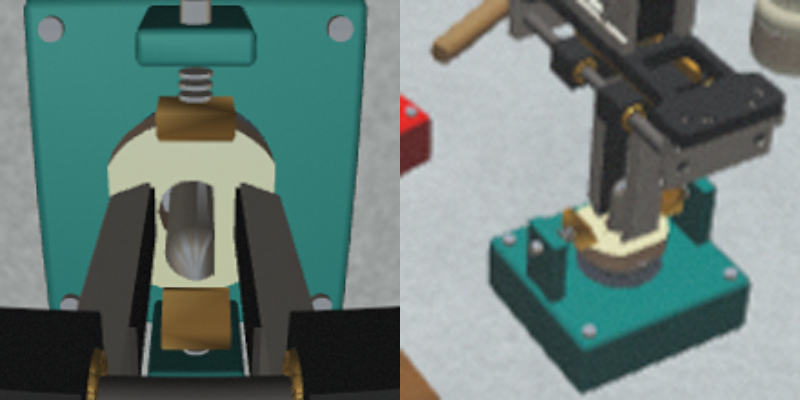

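The disc is under both catch noses. The low force fits the follower spring alone. I'll lift, check, and go on to disc B.

```bash
python3 - <<'E'
from h import *
from rig import robot
robot.move_linear(np.array([*S,.13]),velocity=.15)
w=robot.grab_frame("wrist")[180:400,210:430,::-1]
robot.move_ptp(np.array((.5366,-.2657,.15)),down(np.radians(-36.5)))
b=robot.grab_frame("scene")[190:310,290:410,::-1]
cv2.imwrite("pics/l1.png",np.hstack([cv2.resize(w,(400,400)),cv2.resize(b,(400,400),interpolation=cv2.INTER_CUBIC)]))
robot.gripper_to(.09);robot.pause(.1)
print(wdisc(robot,"B1"));s=robot.get_state();print(s['time'],s['ee_pos'])
E
```

```text
box (287, 204, 61, 68)
(array([ 0.53678206, -0.2651804 ]), np.float64(-0.6108652381980152), np.float64(0.04826080165009716), np.float64(0.05634876639907674), np.float64(-0.000769428420506485))
16.3167 [ 0.53659609 -0.26571047  0.15000242]
```

View pics/l1.png

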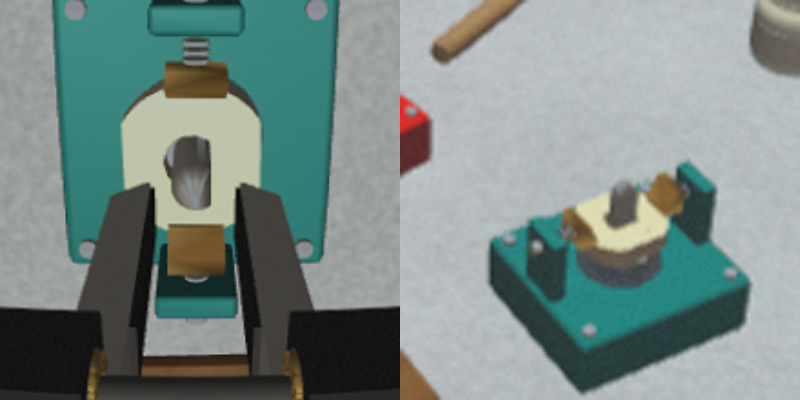

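View pics/B1z.png

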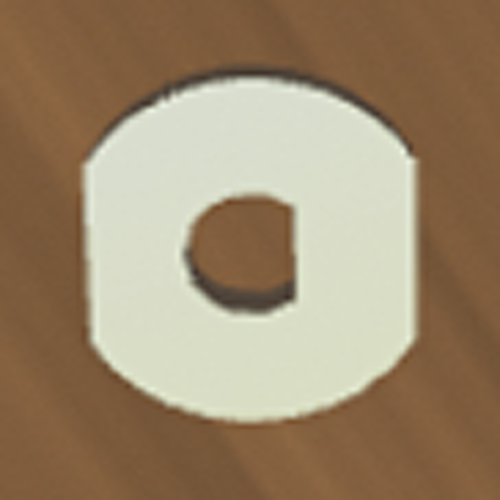

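Disc A is held under both catches. Disc B's straight side lies at heading -35°. I'll grasp it the same way.

```bash
python3 - <<'E'
from h import *
from rig import robot
o=down(np.radians(-35.5));c=np.array([.5368,-.2652])
robot.move_linear(np.array([*c,.05]),velocity=.2,frame=o);robot.pause(.3)
r=robot.move_linear(np.array([*c,.0335]),velocity=.05,threshold=8)
robot.pause(.1);s=robot.get_state();print(r,s['ee_pos'],s['force'])
robot.gripper_to(.04);s=robot.get_state();print(s['opening'],s['ee_pos'])
robot.move_linear(np.array([*c,.16]),velocity=.25)
print(robot.get_state()['opening'])
insert(robot)
import glob,os
fs=sorted(glob.glob("pics/ins_*"),key=os.path.getmtime)[-2:];print(fs)
a=cv2.imread(fs[0])[180:400,210:430];b=cv2.imread(fs[1])[190:310,290:410]
cv2.imwrite("pics/i2.png",np.hstack([cv2.resize(a,(400,400)),cv2.resize(b,(400,400),interpolation=cv2.INTER_CUBIC)]))
E
```

```text
False [ 0.53682107 -0.2653394   0.03357062] [ 0.28495024  0.27015967 -0.46915544]
0.047371690938759536 [ 0.53683406 -0.26520501  0.03353801]
0.04747075152006618
above [0.56260971 0.16985845 0.15001231] [ 0.9935066  -0.11377447]
False 22.325 [0.56262372 0.17025515 0.10026454] [ 0.00822183 -0.21028554 -0.11511098] [-0.07255589  0.05608697  0.00540841]
22.325
['pics/ins_wrist_22.3.png', 'pics/ins_scene_22.3.png']
```

View pics/i2.png

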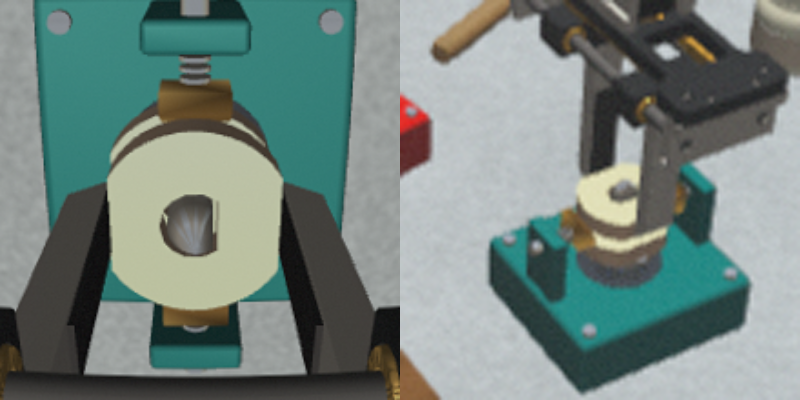

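```bash
python3 - <<'E'
from h import *
from rig import robot
press(robot)
robot.move_linear(np.array([*S,.13]),velocity=.15)
w=robot.grab_frame("wrist")[180:400,210:430,::-1]
robot.move_linear(np.array([S[0],S[1]-.12,.22]),velocity=.25)
b=robot.grab_frame("scene")[190:310,290:410,::-1]
cv2.imwrite("pics/l2.png",np.hstack([cv2.resize(w,(400,400)),cv2.resize(b,(400,400),interpolation=cv2.INTER_CUBIC)]))
cv2.imwrite("pics/top2.png",robot.grab_frame("top")[:,:,::-1])
cv2.imwrite("pics/wr2.png",robot.grab_frame("wrist")[:,:,::-1]);print(robot.get_state()['time'])
E
```

```text
open 0.022850829957215702
0.105 False [0.5624 0.1701 0.1048] [-0.2  0.2 -0.4]
0.098 False [0.5624 0.1702 0.0978] [0.5 0.2 1.2]
0.092 False [0.5625 0.1702 0.0918] [1.6 0.  1.8]
0.0885 False [0.5625 0.1702 0.0885] [-0.3 -0.   2.7]
0.0862 False [0.5625 0.1702 0.0862] [0.2 1.2 3.1]
pressed [0.56253405 0.17022663 0.08627211] [0.04554399 0.48287407 4.48283401] 26.325
27.7167
```

View pics/l2.png

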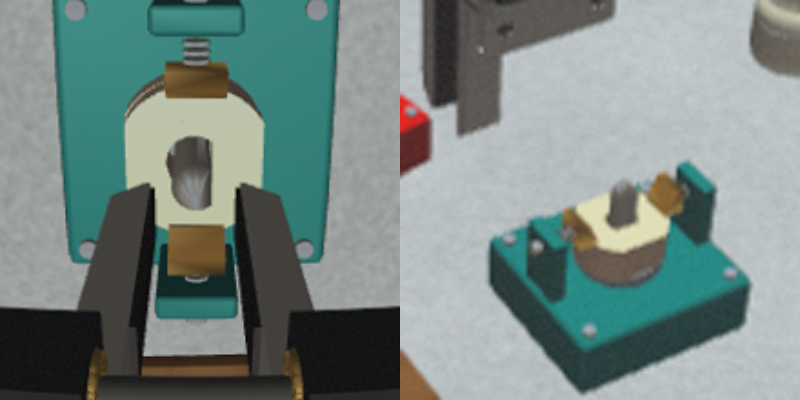

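View pics/wr2.png

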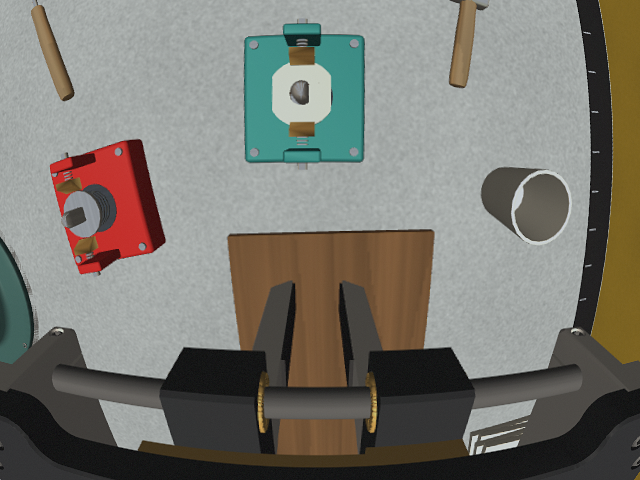

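View pics/top2.png

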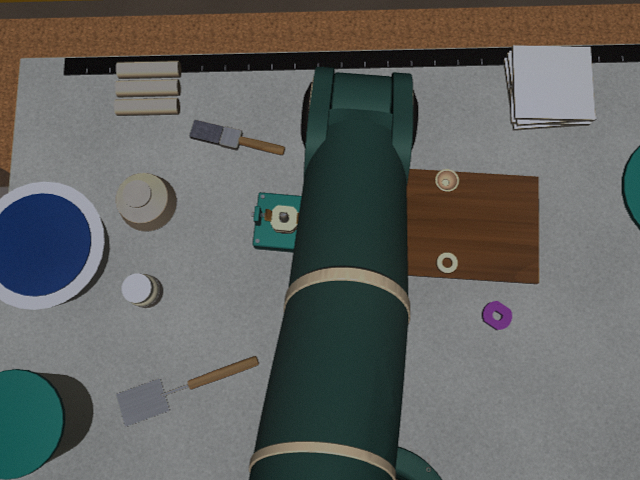

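```bash
python3 - <<'E'
import cv2,numpy as np
m=cv2.imread("pics/mag1.png");l1=cv2.imread("pics/l1.png")[:, :400];l2=cv2.imread("pics/l2.png")[:, :400]
for n,i in(("l1",l1),("l2",l2)):
    h=cv2.cvtColor(i,cv2.COLOR_BGR2HSV);b=((h[...,0]>8)&(h[...,0]<25)&(h[...,1]>120)).astype(np.uint8)
    b[330:]=0;k,l,st,ce=cv2.connectedComponentsWithStats(b);print(n,[list(s) for s in st[1:] if s[4]>500])
E
```

```text
l1 [[np.int32(164), np.int32(63), np.int32(64), np.int32(35), np.int32(2023)], [np.int32(167), np.int32(226), np.int32(58), np.int32(49), np.int32(2677)]]
l2 [[np.int32(164), np.int32(64), np.int32(64), np.int32(34), np.int32(2033)], [np.int32(168), np.int32(226), np.int32(58), np.int32(49), np.int32(2673)]]
```

The ring (447,262), dish (447,180) and the other things in view are where they started. The catch noses sit in the same place after both presses.

```bash
python3 -c "
from rig import robot
robot.sign_off()"
```

```text
the job is handed in; nothing more can be done
```

I loaded both D-hole discs into the teal magazine and handed the job in at about 28 s of the 67 s allowed. The sign-off gives no verdict, so everything below is from my own checks.

- **Loading:** I gripped each disc across its rim flats. I turned it so the straight side of its hole met the shaft's flat, set it on the shaft, and pressed it down with the nearly closed fingertips on both sides of the shaft.
- **Last pictures:** They show both discs flat, one on the other, under the two brass catches. The catch noses sit within 1 px of where they were after the first disc. I did not compare them with the empty magazine.
- **Other things:** The ring, dish, jar, brush, spatula, vase and both look-alikes were unmoved in the last top view. The arm hid the cup there, but the wrist view shows it standing.

**Checks that disagreed:**
- **Press force:** It read only about 3 N for the first disc and 4.5 N for the second, below the stated 8–15 N. The fingertips still reached about 67 mm above the table, 3 mm below the catches' undersides.
- **Contact height:** The discs gave almost no resistance until well below the height where I expected to touch them.
- **Board contact:** The fingertips touched the board with about 9 N while gripping the first disc.
- **Held-disc measurement:** My wrist-camera check of the first disc in the gripper came out wrong, probably because the dish merged with it in the picture. I used only its side-to-side value, about 0.5 mm, and the disc went onto the shaft without resistance.

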